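# Lay up boxes and hold them in the cam clamp

### The job

Complete the layer of three small lidded boxes on the clamping board: stand one loose box snugly beside the box already laid, parallel to it with its end at the low fence, and the other one crosswise over the ends of those two, towards the clamp jaw. Only then take the upright lever handle and swing the cam lever round to its highest lift point, where the lever points straight away from the jaw, and finish while still holding it there, since it springs back if let go. Do not swing it on past that point, and leave the spool and the glue stick alone.

Things in the scene. Friction and masses are not known exactly. Their poses are not given: they have to be found in the camera images.
- clamp_board: Plywood board fixed on the bench, 150 (x) x 240 (y) x 15 mm, spanning x -75..75, y -156..84 mm. Origin on its underside, below the middle of the finished layer (x -32..32, y -48..48 mm). z up, slab top at 15 mm. A low fence (inner face at y +48.5 mm) and a low rail on the +x side (beside the laid box only, inner face at x +32.5 mm), both 8 mm high above the slab; the jaw is on its -y side.
- jaw_pad: Wooden clamp pad with cork face, 52 (board x) x 29 mm tall, standing on the -y side of the layer and facing board +y. Its origin lies 5 mm behind its face; the face is at board y about -59 + 16*sin(lever angle) mm until it meets the box. It is sprung (1.5 N/mm): at the highest lift it presses the layer to the fence with about 7 N and closes gaps of a few mm along y.
- place_side (a point): on the slab top, at board x -16, y +16 mm: where the origin of the box standing beside the laid one belongs (its long side along board y).
- place_cross (a point): on the slab top, at board x 0, y -32 mm: where the origin of the crosswise box belongs (its long side along board x).
- lever_pivot (a point): point on the vertical axis of the cam lever, at board x 0, y -105 mm, 51 mm above the bench. The lever handle's axis runs 100 mm from it.
- cam_lever (a joint): Cam lever angle about its vertical axis, rad, growing counter-clockwise from above. 0: lever points along the board's -x (to the robot). 1.571: along the board's -y, straight away from the jaw, the highest lift; past it the lift falls. Stops at -0.5 and 2.2; starts at -0.4 to 0. Spring and friction resist with about 3 N at the handle; let go at the top, it swings back.
- lever_handle: upright round wooden handle on the lever's end, diameter 24, height 41 mm, origin at the centre of its foot, 52 mm above the bench (top at 93 mm). It turns freely about its own vertical axis. The flat lever bar lies under it.
- box_laid: brown lidded box with a white paper label on its lid, 64 (x, long) x 32 (y) x 44 mm (z), 0.12 kg, already lying loose in its place on the board at board x +16, y +16 mm, long side along board y. Origin at the centre of the underside.
- box_1: the same kind of box, 64 (x, long) x 32 x 44 mm, loose, standing upright on the bench to the right of the board. Origin at the centre of the underside. Either loose box may take either place, either way round. Take it across its 64 mm length, by the two end faces, so that no finger has to go between neighbouring boxes.
- box_2: the same as box_1.
- spool_by: bystander: wooden thread spool 58 mm across, 55 mm tall, to the right of the loose boxes.
- glue_by: bystander: standing glue stick, 26 mm across, 96 mm tall, behind the loose boxes.
Things that resemble listed ones, but are neither listed nor needed, are in the scene too. Leave any blue or red look-alike of the box_1 alone.

How it is judged:
By the outcome, as a careful person would: the job done as asked, in the order asked, and still so for the second after the job is handed in, while the arm keeps its last pose, push and grip.
It also fails if it takes over 64 s, if anything falls off the work surface, if the arm or the gripper's body presses on something with over 40 N, if the wrist force passes 120 N, or if a joint passes its speed limit or range.

### The arm

A 6-joint arm with a two-finger parallel gripper is mounted at the origin on a cart in front of the work surface, level with it; the furniture and walls round the work are solid. World frame = base frame: x ahead of the robot, y to its left, z up, the work surface at z = 0. Lengths are in m, angles in degrees, forces in N, time in s.
With the tool pointing down it reaches from about 0.25 to 0.725 m from the base axis. Payload 9.7 kg.
Tool frame: the origin (TCP) lies midway between the tips of the shut fingers; the grasp point (between the pads) lies 19 mm behind it (bot.hold_point_z is the distance from the TCP to the grasp point, in m); z points along the fingers, y is the line along which they close (so a half turn about z gives the same grasp; the last joint's range is limited). The gripper opens to 85 mm and grips with 20 to 120 N. Pads are 22 mm wide; open, the fingers measure 114 mm over their backs; the gripper's body (76 mm by 85 mm) begins 54 mm behind the grasp point. The pads swing forward as they close: fully open they stand 13 mm farther back than shut.
Start: joints at [-77.177, 4.979, 10.078, 95.1, 0, 90], TCP at [0.122, -0.536, 0.231] pointing down, gripper open.
Joint ranges: [-179.16, 179.16], [-48.56, 103.87], [-65.8, 70.77], [-126.05, 130.52], [-82.76, 87.17], [-180, 180]. Speed limits (degrees/s): [127.2, 127.2, 147.25, 180, 180, 180].

### API

Orientations are given as [roll, pitch, yaw] about the fixed x, y, z axes, in that order (R = Rz(yaw) Ry(pitch) Rx(roll)).
In Python, from workcell import bot gives the robot as it stands.
- The arm moves only by the tool play_rows, never from a script. Its argument "steps" is a list that holds one entry, the list of rows, each a list of 4 numbers: the shift along the tool's x, y, z in m, then the turn about the tool's z in rad. In form: [[[tx, ty, tz, yaw], ...]]. A call has exactly 5 rows; each row shifts and turns the commanded pose from where the row before left it, along the tool's axes as they then stand; what a row does not reach is not made up. A row lasts 1/12 s, in which the tool goes at most 41.7 mm and 7.16 degrees, less where a joint would pass 70% of its speed; a pose out of reach is approached as far as the arm can. A call is refused whole if a number of a shift passes 0.0417 or a number of a turn 0.125, either way. A call with a gripper value outside its range is refused whole. "gripper" is the finger opening in m, from 0 to 0.0854, set as the call begins (left out, the last holds). The fingers move at their own pace and stop on an object; "squeeze" is the grip in N (left out, the last holds). Time passes only in rows, so rows that do not move let the fingers close, or fill a call up. It gives the time, the measured TCP pose, the force, the opening and the grip force at its end, in the units of the state.
- bot.get_obs(): the state, without advancing time (a new reading comes with each control period).
- bot.camera(name): name is "side" or "top"; returns a dict with "img" (384x512x3 uint8, blue, green, red), "vfov" (degrees; the focal length in pixels is half the picture's height over the tangent of half this angle, whatever the lens; pixels are square), "cx", "cy" (the principal point, pixels), "xyz" and "attitude" of the camera in the world. Camera axes: x right, y down, z forward; pixel columns grow to the right and rows downward; lengths in m; the calibration is good to about 2 mm. A picture is of the moment at which its call begins. There is no depth.
- bot.job_done(): hands the job in; it is judged then, once.
The state is a dict: "time": time; "q": joint angles; "qd": joint speeds; "joint_efforts": joint torques, N m; "ee_pos": TCP position; "tcp_rot": TCP orientation; "wrist_force": force on the tool from outside, world axes, zero at the start; "torque": the same for the moment, N m; "opening": finger opening in m; "grasp_force": force on a finger pad.
Only numpy, scipy, OpenCV 4.12 (cv2) and the standard library are available. Lean on these libraries where they do the work, as an engineer would, in place of code of your own. Each camera call takes 0.05 s, during which the arm holds its last target. There are 200 camera calls.

## Working session

There is one attempt and no reset: what is moved stays moved. The work goes in short steps, Python scripts to look and compute and a tool call to move; the robot and the scene stay as the last step left them, time stands still between calls to the robot, and variables do not carry over. Pictures are saved under pics/ and viewed, at most 10 in all, crops included, and the job is handed in when it is done.

Besides the shell and the picture viewer there is one more tool, called as name([rows], argument=value, ...), one row to a line, values as JSON. play_rows: Moves the arm, as the interface text tells. Its arguments: {"type":"object","properties":{"steps":{"type":"array","items":{"type":"array","items":{"type":"array","items":{"type":"number"}}}},"gripper":{"type":"number"},"squeeze":{"type":"number"}},"required":["steps"]}

```bash
mkdir -p pics; ls; python3 - <<'E'
from workcell import bot
import cv2
print(bot.get_obs(), bot.hold_point_z)
for n in("top","side"):
    c=bot.camera(n); cv2.imwrite(f"pics/{n}0.png",c["img"]); c.pop("img"); print(n,c)
E
```

```text
pics
{'time': 0.0, 'q': array([-7.71761363e+01,  5.00978386e+00,  1.00343299e+01,  9.50983219e+01,
        1.87778105e-03,  9.00021783e+01]), 'qd': array([0.01422724, 0.10843985, 0.07406882, 0.06413301, 0.06360563,
       0.01754756]), 'joint_efforts': array([-7.01166337e-04, -5.20381951e+01,  4.64807332e+01,  1.60943315e-02,
        6.80765243e-05,  4.08468054e-05]), 'ee_pos': array([ 0.12203476, -0.5360623 ,  0.23059458]), 'tcp_rot': array([-1.79926224e+02, -1.87497461e-03,  1.28216830e+01]), 'wrist_force': array([ 0.55272425, -0.16342616,  0.05561435]), 'torque': array([-0.02737657,  0.03526152, -0.01923237]), 'grasp_force': 0.0, 'opening': 0.08561561572206863} 0.0187
top {'vfov': 56.37256083268258, 'cx': 253.40995259727995, 'cy': 187.1635528455733, 'xyz': array([ 0.39156704, -0.11240564,  1.05428167]), 'attitude': array([-170.10347817,   -0.53786786,  -88.86913051])}
side {'vfov': 48.10354448204819, 'cx': 260.54989487063426, 'cy': 186.5247141943032, 'xyz': array([ 0.25117335, -1.02081429,  0.46368828]), 'attitude': array([-112.32990824,    0.30751526,  -19.88034311])}
```

View pics/top0.png

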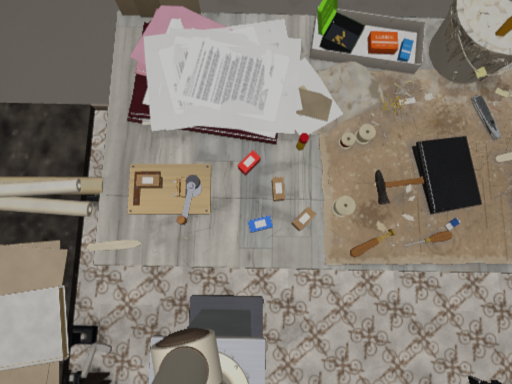

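View pics/side0.png

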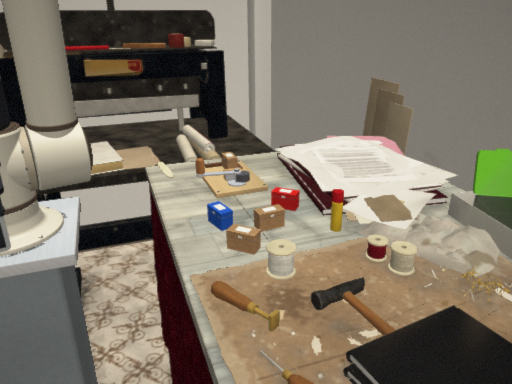

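The top view shows the board at (128–211, 164–215), its handle at (181, 219) and the laid box at (148, 180).

Things that could be taken for the loose boxes:
- brown at (278,188): chosen
- brown at (303,218): chosen
- blue at (260,225): look-alike, leave
- red at (249,162): look-alike, leave
- brown laid box at (148,180): already placed

The spool is at (345,205) and the glue stick at (303,142).

```bash
cat > h.py <<'E'
import numpy as np, cv2
from scipy.spatial.transform import Rotation as R
from workcell import bot
def cam(n):
    c=bot.camera(n); c["f"]=192/np.tan(np.radians(c["vfov"]/2)); c["R"]=R.from_euler("xyz",c["attitude"],degrees=True).as_matrix(); return c
def ray(c,p,z):
    d=c["R"]@np.array([(p[0]-c["cx"])/c["f"],(p[1]-c["cy"])/c["f"],1]); return c["xyz"]+d*(z-c["xyz"][2])/d[2]
def proj(c,X):
    v=c["R"].T@(np.asarray(X)-c["xyz"]); return np.array([c["cx"],c["cy"]])+c["f"]*v[:2]/v[2]
def crop(c,x0,y0,x1,y1,k,name):
    cv2.imwrite(f"pics/{name}.png",cv2.resize(c["img"][y0:y1,x0:x1],None,fx=k,fy=k,interpolation=cv2.INTER_CUBIC))
E
python3 - <<'E'
from h import *
c=cam("top"); crop(c,120,150,320,240,4,"crop1")
# white labels
hsv=cv2.cvtColor(c["img"],cv2.COLOR_BGR2HSV)
for b in [(268,176,290,202),(290,206,317,232),(134,168,165,208)]:
    x0,y0,x1,y1=b; s=hsv[y0:y1,x0:x1]
    m=cv2.inRange(s,(0,0,190),(180,50,255)) 
    br=cv2.inRange(s,(5,90,60),(22,255,220))
    m2=cv2.dilate(br,np.ones((5,5)))
    for nm,mm in(("white",m),("brown",br)):
        n,l,st,ce=cv2.connectedComponentsWithStats(mm)
        if n<2: continue
        i=1+np.argmax(st[1:,4]); ys,xs=np.where(l==i)
        P=np.array([ray(c,(x+x0,y+y0),.044)[:2] for x,y in zip(xs,ys)]).astype(np.float32)
        r=cv2.minAreaRect(P*1000); print(b,nm,st[i,4],[np.round(v,1) for v in r],np.round(P.mean(0)*1000,1))
E
```

```text
(268, 176, 290, 202) white 35 [array([ 568.5, -188.8]), array([20.5, 11.5]), np.float64(0.5)] [ 568.1 -188.5]
(268, 176, 290, 202) brown 155 [array([ 565.1, -188.6]), array([64. , 32.1]), np.float64(5.3)] [ 563.6 -187.7]
(290, 206, 317, 232) white 40 [array([ 482.7, -263. ]), array([11.9, 24.3]), np.float64(45.5)] [ 482.8 -263.1]
(290, 206, 317, 232) brown 153 [array([ 481.3, -261.7]), array([27.7, 64.8]), np.float64(45.5)] [ 480.5 -260.6]
(134, 168, 165, 208) white 29 [array([583.8, 186.9]), array([ 8.8, 23.3]), np.float64(1.2)] [583.4 185.6]
(134, 168, 165, 208) brown 525 [array([562.4, 182.3]), array([101.4,  80. ]), np.float64(4.4)] [574.5 189.9]
```

View pics/crop1.png

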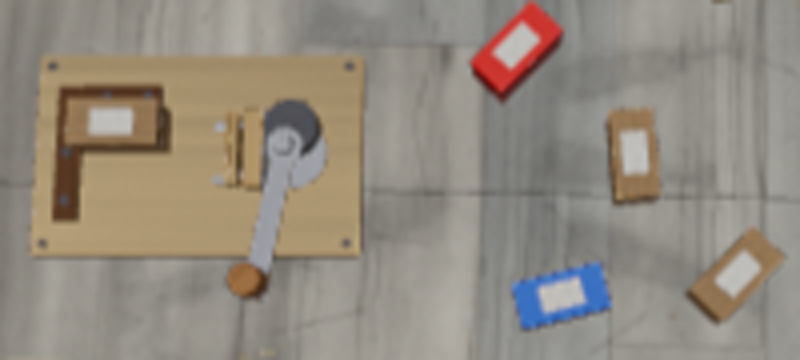

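```bash
cat >> h.py <<'E'
def blob(c,b,rng,z,k=6,fill=True):
    x0,y0,x1,y1=b; s=cv2.resize(c["img"][y0:y1,x0:x1],None,fx=k,fy=k,interpolation=cv2.INTER_CUBIC)
    m=cv2.inRange(cv2.cvtColor(s,cv2.COLOR_BGR2HSV),*rng)
    m=cv2.morphologyEx(m,cv2.MORPH_CLOSE,np.ones((5,5)))
    q=max(cv2.findContours(m,cv2.RETR_EXTERNAL,cv2.CHAIN_APPROX_NONE)[0],key=cv2.contourArea)[:,0].astype(float)
    q=(q+.5)/k-.5+[x0,y0]
    P=np.array([ray(c,p,z)[:2]*1000 for p in q]).astype(np.float32)
    M=cv2.moments(P); return cv2.minAreaRect(P),np.array([M["m10"],M["m01"]])/M["m00"],.5*np.degrees(np.arctan2(2*M["mu11"],M["mu20"]-M["mu02"])),P
W=((0,0,170),(180,60,255)); BR=((5,85,50),(22,255,235))
E
python3 - <<'E'
from h import *
np.set_printoptions(precision=1,suppress=True)
t=cam("top")
def show(n,r): print(n,[np.round(v,1) for v in r[0]],r[1],round(r[2],1))
for n,b,z in [("b1",(268,173,290,204),.044),("b2",(289,204,318,234),.044)]:
    show(n+" br",blob(t,b,BR,z)); show(n+" w",blob(t,b,W,z))
show("laid w",blob(t,(138,172,158,188),W,.059))
show("board",blob(t,(122,158,218,222),((8,40,90),(30,255,255)),.015))
show("handle",blob(t,(172,212,192,228),((5,120,50),(20,255,235)),.093))
for p in [(52,65),(349,66),(346,243),(41,243)]:
    print("screw",ray(t,((p[0]+.5)/4-.5+120,(p[1]+.5)/4-.5+150),.015)*1000)
print("pivot",ray(t,(120+285/4,150+144/4),.058)*1000)
s=cam("side"); crop(s,180,135,300,260,5,"side1")
cv2.imwrite("pics/side1.png",cv2.resize(s["img"][140:260,170:310],None,fx=5,fy=5,interpolation=cv2.INTER_CUBIC))
E
```

```text
b1 br [array([ 565.8, -188.2]), array([66.1, 33.4]), np.float64(4.9)] [ 565.7 -188.3] 4.3
b1 w [array([ 568.1, -189.3]), array([31. , 18.6]), np.float64(4.1)] [ 568.3 -189.4] 4.6
b2 br [array([ 481.2, -261.3]), array([31.2, 67.4]), np.float64(45.3)] [ 481.2 -261.1] -44.5
b2 w [array([ 482.7, -263.2]), array([18.1, 30.7]), np.float64(45.5)] [ 482.8 -263.3] -44.6
laid w [array([580. , 181.8]), array([18.7, 30.3]), np.float64(1.2)] [579.9 181.8] -88.3
board [array([554. , 128.2]), array([173.4, 243.4]), np.float64(1.1)] [564.1 134.5] -89.1
handle [array([466.7,  73.2]), array([24.8, 19.5]), np.float64(64.9)] [467.   73.3] 71.3
screw [629.5 240.9  15. ]
screw [633.5  20.9  15. ]
screw [501.6  17.6  15. ]
screw [497.  238.5  15. ]
pivot [565.1  57.   58. ]
```

View pics/side1.png

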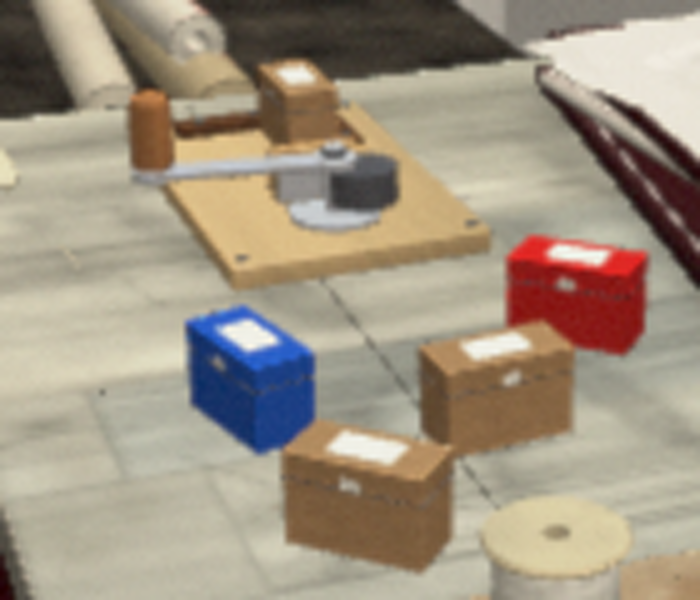

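Side view crop: the two brown boxes are at (370,490) and (495,385), each with a white label and a clasp. The blue and red look-alikes are clearly separate, and both brown boxes stand upright and free. The board frame I measured fits the laid box's label. Box_2 goes in the side place and box_1 goes crosswise. I'll start with box_2.

play_rows([
  [[0,0,0.022,-0.114],[0,0,0.022,-0.114],[0,0,0.022,-0.114],[0,0,0.022,-0.114],[0,0,0.022,-0.115]],
], gripper=0.0854, squeeze=35)

```text
time: 0.67
ee_pos: [0.122, -0.5361, 0.1202]
tcp_rot: [-180.0, -0.0, 45.9]
wrist_force: [-0.6, -0.6, -0.0]
opening: 0.0854
grasp_force: 0.0
```

play_rows([
  [[0.03,0.0044,0,0],[0.03,0.0044,0,0],[0.03,0.0044,0,0],[0.03,0.0044,0,0],[0.03,0.0044,0,0]],
])

```text
time: 1.08
ee_pos: [0.2437, -0.4436, 0.1212]
tcp_rot: [-180.0, -0.0, 45.5]
wrist_force: [0.6, -0.5, -0.4]
opening: 0.0855
grasp_force: 0.0
```

play_rows([
  [[0.03,0.0044,0,0],[0.03,0.0044,0,0],[0.03,0.0044,0,0],[0.03,0.0044,0,0],[0.03,0.0044,0,0]],
])

```text
time: 1.5
ee_pos: [0.3646, -0.3519, 0.1213]
tcp_rot: [180.0, 0.0, 45.5]
wrist_force: [0.2, -0.7, 0.4]
opening: 0.0852
grasp_force: 0.0
```

play_rows([
  [[0.03,0.0044,0,0],[0.03,0.0044,0,0],[0.03,0.0044,0,0],[0.027,0.0044,0,0],[0,0,0,0]],
])

```text
time: 1.92
ee_pos: [0.461, -0.2792, 0.1209]
tcp_rot: [180.0, -0.1, 45.7]
wrist_force: [-0.1, -1.1, -0.7]
opening: 0.0853
grasp_force: 0.0
```

play_rows([
  [[0.009,0.0015,0,0],[0.009,0.0015,0,0],[0.0086,0.0014,0,0],[0,0,0,0],[0,0,0,0]],
])

```text
time: 2.33
ee_pos: [0.4799, -0.266, 0.1212]
tcp_rot: [-180.0, 0.0, 45.5]
wrist_force: [-0.9, 0.3, -0.0]
opening: 0.0854
grasp_force: 0.0
```

```bash
python3 - <<'E'
from h import *
o=bot.get_obs(); print(o["ee_pos"],o["tcp_rot"])
s=cam("side"); cv2.imwrite("pics/s2.png",cv2.resize(s["img"][150:270,190:310],None,fx=5,fy=5,interpolation=cv2.INTER_CUBIC))
P=blob(s,(230,218,268,242),W,.044); print("label side",P[1],P[2])
P=blob(s,(260,200,290,216),W,.044); print("label1 side",P[1],P[2])
E
```

```text
[ 0.47987595 -0.26595977  0.12122476] [-1.79991622e+02  1.03963734e-02  4.55455490e+01]
label side [ 483.50375026 -264.22990282] -46.29669201855046
label1 side [ 572.22773937 -154.67018028] 54.812188275635265
```

View pics/s2.png

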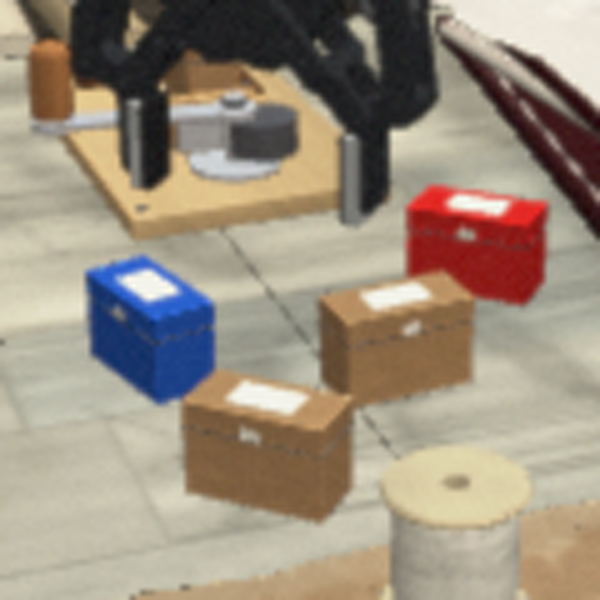

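The open fingers hang aligned above box_2. In both views its label is within about 1 mm. I'll descend and grip.

play_rows([
  [[0.002,0.0003,0.01,0],[0.0018,0.0003,0.02,0],[0,0,0.025,0],[0,0,0.025,0],[0,0,0.01,0]],
])

```text
time: 2.8
ee_pos: [0.481, -0.263, 0.0273]
tcp_rot: [-179.8, 0.1, 45.5]
wrist_force: [0.5, 0.5, -0.9]
opening: 0.0857
grasp_force: 0.0
```

play_rows([
  [[0,0,0.01,0],[0,0,0.01,0],[0,0,0.002,0],[0,0,0,0],[0,0,0,0]],
])

```text
time: 3.22
ee_pos: [0.4835, -0.2639, 0.0102]
tcp_rot: [179.9, -0.0, 45.5]
wrist_force: [0.7, -0.2, 0.5]
opening: 0.0854
grasp_force: 0.0
```

play_rows([
  [[0,0,0,0],[0,0,0,0],[0,0,0,0],[0,0,0,0],[0,0,0,0]],
], gripper=0.05)

```text
time: 3.63
ee_pos: [0.4836, -0.264, 0.0104]
tcp_rot: [179.9, -0.0, 45.5]
wrist_force: [-0.6, 0.4, 7.4]
opening: 0.0637
grasp_force: 39.8
```

play_rows([
  [[0,0,0,0],[0,0,0,0],[0,0,0,0],[0,0,0,0],[0,0,0,0]],
])

```text
time: 4.05
ee_pos: [0.4836, -0.264, 0.0104]
tcp_rot: [179.9, -0.0, 45.5]
wrist_force: [-0.9, 0.4, 6.2]
opening: 0.0632
grasp_force: 39.8
```

play_rows([
  [[0,0,-0.02,0],[0,0,-0.03,0],[0,0,-0.03,0.1],[0,0,-0.03,0.1],[0,0,-0.03,0.115]],
])

```text
time: 4.47
ee_pos: [0.4827, -0.2634, 0.1506]
tcp_rot: [-180.0, 0.0, 27.2]
wrist_force: [0.6, -0.5, -1.0]
opening: 0.0637
grasp_force: 39.1
```

play_rows([
  [[0,0,0,0.115],[0,0,0,0.115],[0,0,0,0.115],[0,0,0,0.115],[0,0,0,0]],
])

```text
time: 4.88
ee_pos: [0.4829, -0.2635, 0.1491]
tcp_rot: [-180.0, 0.0, 0.8]
wrist_force: [0.2, 0.3, -1.0]
opening: 0.0631
grasp_force: 39.1
```

play_rows([
  [[0.0047,-0.0295,0,0],[0.0047,-0.0295,0,0],[0.0047,-0.0295,0,0],[0.0047,-0.0295,0,0],[0.0047,-0.0295,0,0]],
])

```text
time: 5.3
ee_pos: [0.5034, -0.1144, 0.1492]
tcp_rot: [-180.0, 0.0, 1.4]
wrist_force: [0.8, -1.0, -0.5]
opening: 0.0632
grasp_force: 39.2
```

play_rows([
  [[0.0047,-0.0295,0,0],[0.0047,-0.0295,0,0],[0.0047,-0.0295,0,0],[0.0047,-0.0295,0,0],[0.0047,-0.0295,0,0]],
])

```text
time: 5.72
ee_pos: [0.5243, 0.0236, 0.1493]
tcp_rot: [-179.5, 0.0, 2.4]
wrist_force: [-0.8, 0.4, -1.0]
opening: 0.0634
grasp_force: 39.2
```

play_rows([
  [[0.0047,-0.0295,0,0],[0.0047,-0.0295,0,0],[0.0047,-0.0295,0,0],[0.0047,-0.0295,0,0],[0,0,0,0]],
])

```text
time: 6.13
ee_pos: [0.541, 0.084, 0.1523]
tcp_rot: [-176.9, 0.0, 7.3]
wrist_force: [0.6, -0.3, -0.9]
opening: 0.0632
grasp_force: 39.2
```

play_rows([
  [[0,0,0,0],[0,0,0,0],[0,0,0,0],[0,0,0,0],[0,0,0,0]],
])

```text
time: 6.55
ee_pos: [0.5402, 0.0816, 0.1523]
tcp_rot: [-177.0, 0.0, 7.1]
wrist_force: [-0.3, -0.6, -1.3]
opening: 0.0636
grasp_force: 39.2
```

```bash
python3 - <<'E'
from h import *
np.set_printoptions(precision=2,suppress=True)
o=bot.get_obs(); print(o)
t=cam("top"); s=cam("side"); cv2.imwrite("pics/a3.png",np.vstack([t["img"][120:384,60:360],s["img"][0:264,0:300]]))
E
```

```text
{'time': 6.55, 'q': array([  7.04,   3.59,  -0.17,  86.26,   2.98, 179.94]), 'qd': array([ 0.11, -0.01,  0.07, -0.08,  0.03,  0.01]), 'joint_efforts': array([  0.04, -51.58,  47.63,   0.01,   0.18,  -0.  ]), 'ee_pos': array([0.54, 0.08, 0.15]), 'tcp_rot': array([-177.02,    0.03,    7.1 ]), 'wrist_force': array([-0.28, -0.58, -1.28]), 'torque': array([-0.06, -0.03, -0.04]), 'grasp_force': 39.22352313995361, 'opening': 0.0635694622985277}
```

View pics/a3.png

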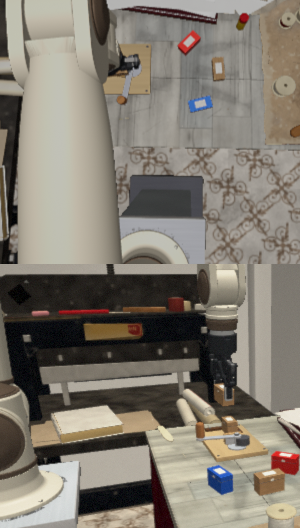

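q6 has reached its 180° limit, because yaw = q1 − q6 + 180. I'll turn the gripper half a turn the other way, which gives the same grasp.

play_rows([
  [[0,0,0,-0.12],[0,0,0,-0.12],[0,0,0,-0.12],[0,0,0,-0.12],[0,0,0,-0.12]],
])

```text
time: 7.07
ee_pos: [0.5403, 0.0819, 0.1523]
tcp_rot: [-177.5, -1.7, 41.8]
wrist_force: [-0.2, 0.5, -0.6]
opening: 0.0635
grasp_force: 39.2
```

play_rows([
  [[0,0,0,-0.12],[0,0,0,-0.12],[0,0,0,-0.12],[0,0,0,-0.12],[0,0,0,-0.12]],
])

```text
time: 7.48
ee_pos: [0.5402, 0.0819, 0.1523]
tcp_rot: [-178.9, -2.8, 76.2]
wrist_force: [-0.5, -0.7, -0.7]
opening: 0.0631
grasp_force: 39.2
```

The tilt of about 3° from pushing on the limit stays in the commanded pose. I'll go round to the opposite q6 limit and undo it there with a mirrored push.

play_rows([
  [[0,0,0,-0.12],[0,0,0,-0.12],[0,0,0,-0.12],[0,0,0,-0.12],[0,0,0,-0.12]],
])

```text
time: 7.9
ee_pos: [0.5403, 0.0819, 0.1523]
tcp_rot: [179.3, -2.9, 110.6]
wrist_force: [-0.6, 0.3, -0.8]
opening: 0.0637
grasp_force: 39.2
```

play_rows([
  [[0,0,0,-0.12],[0,0,0,-0.12],[0,0,0,-0.12],[0,0,0,-0.12],[0,0,0,-0.12]],
])

```text
time: 8.32
ee_pos: [0.5403, 0.0819, 0.1523]
tcp_rot: [177.8, -2.0, 145.0]
wrist_force: [0.5, -0.9, -1.6]
opening: 0.0632
grasp_force: 39.2
```

play_rows([
  [[0,0,0,-0.12],[0,0,0,-0.12],[0,0,0,-0.12],[0,0,0,-0.12],[0,0,0,-0.12]],
])

```text
time: 8.73
ee_pos: [0.5403, 0.0819, 0.1523]
tcp_rot: [177.0, -0.4, 179.4]
wrist_force: [0.2, 0.6, -2.1]
opening: 0.0636
grasp_force: 39.2
```

play_rows([
  [[0,0,0,-0.12],[0,0,0,-0.12],[0,0,0,-0.12],[0,0,0,-0.12],[0,0,0,-0.12]],
])

```text
time: 9.15
ee_pos: [0.5402, 0.0819, 0.1523]
tcp_rot: [177.3, 1.3, -146.3]
wrist_force: [0.0, -0.3, -1.0]
opening: 0.0635
grasp_force: 39.2
```

play_rows([
  [[0,0,0,-0.12],[0,0,0,-0.12],[0,0,0,-0.12],[0,0,0,-0.12],[0,0,0,-0.12]],
])

```text
time: 9.57
ee_pos: [0.5403, 0.0819, 0.1523]
tcp_rot: [178.5, 2.6, -111.9]
wrist_force: [0.9, -0.2, -1.4]
opening: 0.0635
grasp_force: 39.2
```

play_rows([
  [[0,0,0,-0.12],[0,0,0,-0.12],[0,0,0,-0.12],[0,0,0,-0.12],[0,0,0,-0.12]],
])

```text
time: 9.98
ee_pos: [0.5403, 0.0819, 0.1523]
tcp_rot: [-179.7, 3.0, -77.5]
wrist_force: [0.3, -0.1, -1.6]
opening: 0.0635
grasp_force: 39.2
```

play_rows([
  [[0,0,0,-0.12],[0,0,0,-0.12],[0,0,0,-0.12],[0,0,0,-0.12],[0,0,0,-0.12]],
])

```text
time: 10.4
ee_pos: [0.5402, 0.0819, 0.1523]
tcp_rot: [-178.1, 2.3, -43.1]
wrist_force: [0.2, -0.4, -1.0]
opening: 0.0636
grasp_force: 39.2
```

play_rows([
  [[0,0,0,-0.12],[0,0,0,-0.12],[0,0,0,-0.12],[0,0,0,-0.12],[0,0,0,-0.06]],
])

```text
time: 10.82
ee_pos: [0.5403, 0.0819, 0.1523]
tcp_rot: [-177.2, 1.0, -12.1]
wrist_force: [0.1, 0.4, -0.9]
opening: 0.0632
grasp_force: 39.2
```

```bash
python3 - <<'E'
from h import *
np.set_printoptions(precision=2,suppress=True)
o=bot.get_obs(); print(o["q"],o["ee_pos"],o["tcp_rot"],o["time"])
E
```

```text
[   7.07    3.6    -0.17   86.26    2.98 -160.78] [0.54 0.08 0.15] [-177.19    1.01  -12.13] 10.8167
```

play_rows([
  [[0,0,0,-0.115],[0,0,0,-0.115],[0,0,0,-0.106],[0,0,0,0],[0,0,0,0]],
])

```text
time: 11.23
ee_pos: [0.5403, 0.082, 0.1523]
tcp_rot: [-177.0, 0.0, 6.7]
wrist_force: [-0.6, 0.6, -0.6]
opening: 0.0635
grasp_force: 39.2
```

play_rows([
  [[0,0.01,0,0],[0,0.01,0,0],[0,0.01,0,0],[0,0,0,0],[0,0,0,0]],
])

```text
time: 11.65
ee_pos: [0.5423, 0.065, 0.1507]
tcp_rot: [-177.6, 0.1, 5.5]
wrist_force: [-0.1, -0.4, -1.8]
opening: 0.0633
grasp_force: 39.2
```

It works. I'll push on until the tilt is gone.

play_rows([
  [[0,0.025,0,0],[0,0.025,0,0],[0,0.025,0,0],[0,0,0,0],[0,0,0,0]],
])

```text
time: 12.07
ee_pos: [0.546, 0.0261, 0.1482]
tcp_rot: [-179.2, 0.1, 2.2]
wrist_force: [-0.0, -0.8, -1.5]
opening: 0.0635
grasp_force: 39.3
```

play_rows([
  [[0,0.018,0,0],[0,0.018,0,0],[0,0,0,0],[0,0,0,0],[0,0,0,0]],
])

```text
time: 12.48
ee_pos: [0.5468, 0.0086, 0.1479]
tcp_rot: [-179.9, 0.1, 0.8]
wrist_force: [0.4, -0.2, -1.1]
opening: 0.0635
grasp_force: 39.3
```

play_rows([
  [[0,0,0,0.12],[0,0,0,0.12],[0,0,0,0.12],[0,0,0,0.12],[0,0,0,0.12]],
])

```text
time: 12.9
ee_pos: [0.5468, 0.0089, 0.1479]
tcp_rot: [-180.0, 0.1, -33.9]
wrist_force: [1.0, 0.1, -1.7]
opening: 0.0631
grasp_force: 39.3
```

play_rows([
  [[0,0,0,0.12],[0,0,0,0.12],[0,0,0,0.12],[0,0,0,0.12],[0,0,0,0.12]],
])

```text
time: 13.32
ee_pos: [0.5468, 0.009, 0.1479]
tcp_rot: [180.0, 0.1, -68.3]
wrist_force: [0.0, 0.5, -1.0]
opening: 0.0636
grasp_force: 39.3
```

play_rows([
  [[0,0,0,0.12],[0,0,0,0.12],[0,0,0,0.12],[0,0,0,0.12],[0,0,0,0.12]],
])

```text
time: 13.73
ee_pos: [0.5468, 0.009, 0.1479]
tcp_rot: [179.9, 0.1, -102.6]
wrist_force: [0.0, 0.5, -1.2]
opening: 0.0636
grasp_force: 39.3
```

play_rows([
  [[0,0,0,0.12],[0,0,0,0.12],[0,0,0,0.12],[0,0,0,0.12],[0,0,0,0.12]],
])

```text
time: 14.15
ee_pos: [0.5468, 0.009, 0.1479]
tcp_rot: [179.9, 0.0, -137.0]
wrist_force: [-0.2, -0.4, -1.6]
opening: 0.0635
grasp_force: 39.3
```

play_rows([
  [[0,0,0,0.12],[0,0,0,0.12],[0,0,0,0.12],[0,0,0,0.12],[0,0,0,0.12]],
])

```text
time: 14.57
ee_pos: [0.5468, 0.009, 0.1479]
tcp_rot: [179.9, -0.0, -171.4]
wrist_force: [0.8, -0.6, -2.0]
opening: 0.0638
grasp_force: 39.3
```

play_rows([
  [[0,0,0,0.07],[0,0,0,0.066],[0,0.0285,0,0],[0,0.0285,0,0],[0,0.0285,0,0]],
])

```text
time: 14.98
ee_pos: [0.545, 0.0951, 0.1481]
tcp_rot: [179.9, -0.1, -178.9]
wrist_force: [0.3, -0.3, -0.4]
opening: 0.0633
grasp_force: 39.3
```

play_rows([
  [[0,0.0285,0,0],[0,0.0285,0,0],[0,0.0285,0,0],[0,0,0,0],[0,0,0,0]],
])

```text
time: 15.4
ee_pos: [0.5431, 0.1811, 0.1479]
tcp_rot: [179.9, -0.1, -178.7]
wrist_force: [-0.2, -1.2, -0.5]
opening: 0.0636
grasp_force: 39.4
```

play_rows([
  [[-0.001,-0.002,0.02,0],[0,0,0.03,0],[0,0,0.03,0],[0,0,0.025,0],[0,0,0.01,0]],
])

```text
time: 15.82
ee_pos: [0.5425, 0.1763, 0.0294]
tcp_rot: [180.0, -0.3, -178.9]
wrist_force: [-1.4, -0.2, -1.7]
opening: 0.0633
grasp_force: 39.3
```

play_rows([
  [[0,0,0.004,0],[0,0,0.001,0],[0,0,0.001,0],[0,0,0,0],[0,0,0,0]],
])

```text
time: 16.23
ee_pos: [0.5452, 0.178, 0.0286]
tcp_rot: [179.9, 0.1, -178.9]
wrist_force: [0.2, -0.5, -1.2]
opening: 0.0634
grasp_force: 39.3
```

```bash
python3 - <<'E'
from h import *
s=cam("side"); cv2.imwrite("pics/s4.png",cv2.resize(s["img"][110:210,170:290],None,fx=6,fy=6,interpolation=cv2.INTER_CUBIC))
E
```

```text
(no output)
```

View pics/s4.png

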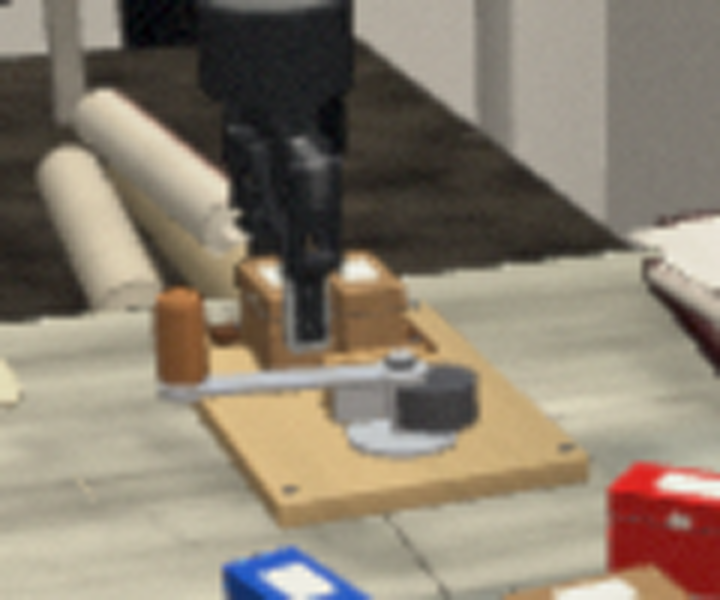

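Box_2 is held beside the laid box, with the fence behind it and nothing in collision. I'll lower it to contact, then push it snug towards +x and the fence.

play_rows([
  [[0,0,0.0015,0],[0,0,0.001,0],[0,0,0.001,0],[0,0,0,0],[0,0,0,0]],
])

```text
time: 16.7
ee_pos: [0.5447, 0.1779, 0.0254]
tcp_rot: [179.9, 0.0, -178.9]
wrist_force: [-4.7, -1.6, 11.3]
opening: 0.0637
grasp_force: 40.7
```

play_rows([
  [[-0.001,0,0,0],[-0.001,0,0,0],[-0.0005,0,0,0],[0,0,0,0],[0,0,0,0]],
])

```text
time: 17.12
ee_pos: [0.5463, 0.1781, 0.0254]
tcp_rot: [179.9, -0.1, -178.9]
wrist_force: [-9.1, -0.7, 14.2]
opening: 0.0636
grasp_force: 41.2
```

play_rows([
  [[0,0,-0.0006,0],[-0.0007,0,0,0],[0,0,0,0],[0,0,0,0],[0,0,0,0]],
])

```text
time: 17.53
ee_pos: [0.5472, 0.1781, 0.0254]
tcp_rot: [179.9, -0.1, -178.9]
wrist_force: [-7.8, -0.3, 9.9]
opening: 0.0633
grasp_force: 40.7
```

play_rows([
  [[-0.0007,0,0,0],[-0.0007,0,0,0],[0,0,0,0],[0,0,0,0],[0,0,0,0]],
])

```text
time: 17.95
ee_pos: [0.5486, 0.1781, 0.0254]
tcp_rot: [179.9, -0.1, -178.9]
wrist_force: [-6.2, 0.1, 10.0]
opening: 0.0635
grasp_force: 40.7
```

play_rows([
  [[-0.0007,0,0,0],[-0.0007,0,0,0],[0,0,0,0],[0,0,0,0],[0,0,0,0]],
])

```text
time: 18.37
ee_pos: [0.5501, 0.1782, 0.0254]
tcp_rot: [179.9, -0.1, -178.9]
wrist_force: [-6.4, -1.0, 9.8]
opening: 0.0632
grasp_force: 40.7
```

play_rows([
  [[0,0.001,0,0],[0,0.001,0,0],[0,0,0,0],[0,0,0,0],[0,0,0,0]],
])

```text
time: 18.78
ee_pos: [0.5507, 0.1795, 0.0254]
tcp_rot: [180.0, 0.0, -178.9]
wrist_force: [-3.0, -4.9, 7.9]
opening: 0.0634
grasp_force: 40.6
```

play_rows([
  [[-0.0007,0.0005,0,0],[-0.0007,0.0005,0,0],[0,0,0,0],[0,0,0,0],[0,0,0,0]],
])

```text
time: 19.2
ee_pos: [0.5518, 0.1804, 0.0254]
tcp_rot: [180.0, -0.0, -178.9]
wrist_force: [-4.1, -4.8, 9.3]
opening: 0.0633
grasp_force: 40.7
```

play_rows([
  [[-0.0007,0.0005,0,0],[-0.0007,0,0,0],[0,0,0,0],[0,0,0,0],[0,0,0,0]],
])

```text
time: 19.62
ee_pos: [0.5522, 0.1806, 0.0254]
tcp_rot: [180.0, -0.1, -178.9]
wrist_force: [-9.1, -6.1, 13.0]
opening: 0.0637
grasp_force: 41.0
```

```bash
python3 - <<'E'
from h import *
s=cam("side"); cv2.imwrite("pics/s5.png",cv2.resize(s["img"][140:180,200:250],None,fx=14,fy=14,interpolation=cv2.INTER_CUBIC))
E
```

```text
(no output)
```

View pics/s5.png

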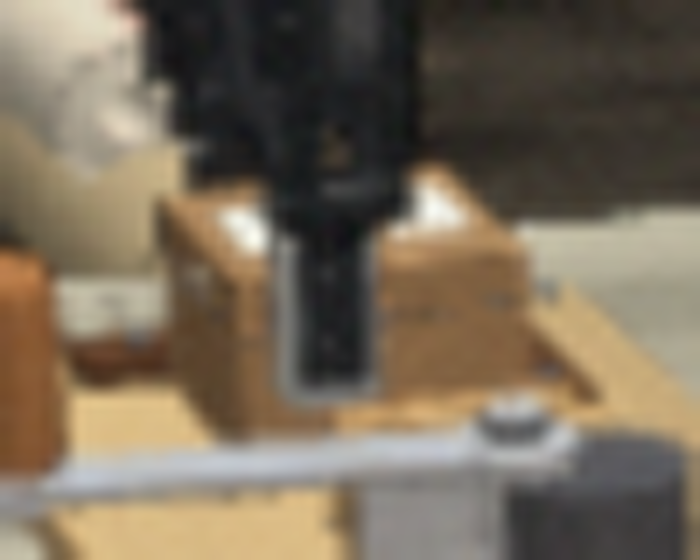

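The force rose and motion nearly stopped at x = 0.552, and the picture shows no gap between box_2 and the laid box at about (400, 320). I'll release it, rise, and turn for box_1.

play_rows([
  [[0,0.0007,0,0],[0.0005,0,0,0],[0,0,0,0],[0,0,0,0],[0,0,0,0]],
])

```text
time: 20.08
ee_pos: [0.5522, 0.1808, 0.0254]
tcp_rot: [-180.0, -0.1, -178.9]
wrist_force: [-5.9, -8.6, 11.9]
opening: 0.0637
grasp_force: 40.9
```

play_rows([
  [[0,0,0,0],[0,0,0,0],[0,0,0,0],[0,0,0,0],[0,0,0,0]],
], gripper=0.0854)

```text
time: 20.5
ee_pos: [0.5525, 0.1823, 0.0241]
tcp_rot: [179.9, -0.1, -178.9]
wrist_force: [0.2, -1.1, 0.7]
opening: 0.0856
grasp_force: 0.0
```

play_rows([
  [[0,0,-0.01,0],[0,0,-0.02,0],[0,0,-0.03,0],[0,0,-0.03,0],[0,0,-0.03,0.116]],
])

```text
time: 20.92
ee_pos: [0.5524, 0.182, 0.1462]
tcp_rot: [179.9, -0.1, 174.6]
wrist_force: [1.1, -0.1, -0.6]
opening: 0.0851
grasp_force: 0.0
```

play_rows([
  [[0,0,0,0.116],[0,0,0,0.116],[0,0,0,0.116],[0,0,0,0.116],[0,0,0,0.116]],
])

```text
time: 21.33
ee_pos: [0.5528, 0.182, 0.1451]
tcp_rot: [179.9, -0.1, 140.9]
wrist_force: [0.2, -0.8, 0.3]
opening: 0.0856
grasp_force: 0.0
```

play_rows([
  [[0,0,0,0.116],[0,0,0,0.116],[0,0,0,0.116],[0,0,0,0.116],[0,0,0,0.116]],
])

```text
time: 21.75
ee_pos: [0.5528, 0.1821, 0.145]
tcp_rot: [-180.0, -0.1, 107.7]
wrist_force: [0.2, 0.4, 0.3]
opening: 0.0857
grasp_force: 0.0
```

play_rows([
  [[0,0,0,0.116],[0,0,0,0.116],[-0.0285,-0.001,0,0],[-0.0285,-0.001,0,0],[-0.0285,-0.001,0,0]],
])

```text
time: 22.17
ee_pos: [0.5567, 0.096, 0.1449]
tcp_rot: [-180.0, -0.1, 94.8]
wrist_force: [0.2, -0.5, -0.1]
opening: 0.0856
grasp_force: 0.0
```

play_rows([
  [[-0.0285,-0.001,0,0],[-0.0285,-0.001,0,0],[-0.0285,-0.001,0,0],[-0.0285,-0.001,0,0],[-0.0285,-0.001,0,0]],
])

```text
time: 22.58
ee_pos: [0.5634, -0.0472, 0.1448]
tcp_rot: [-180.0, -0.1, 94.7]
wrist_force: [0.9, 0.6, 0.1]
opening: 0.0852
grasp_force: 0.0
```

play_rows([
  [[-0.0285,-0.001,0,0],[-0.0285,-0.001,0,0],[-0.0285,-0.001,0,0],[0,0,0,0],[0,0,0,0]],
])

```text
time: 23.0
ee_pos: [0.5674, -0.1326, 0.1442]
tcp_rot: [-180.0, -0.1, 94.6]
wrist_force: [-0.1, 0.1, 0.0]
opening: 0.0855
grasp_force: 0.0
```

```bash
python3 - <<'E'
from h import *
np.set_printoptions(precision=1,suppress=True)
o=bot.get_obs(); print(o["q"],o["ee_pos"]*1000,o["tcp_rot"],o["time"])
t=cam("top"); s=cam("side")
k=8
a=cv2.resize(t["img"][160:226,125:215],None,fx=6,fy=6,interpolation=cv2.INTER_CUBIC)
cv2.imwrite("pics/t6.png",a)
r=blob(s,(258,204,283,214),W,.044); print("b1 side",r[1],r[2],r[0][1])
r=blob(t,(138,172,158,185),W,.059); print("laid",r[1],r[2],r[0][1])
r=blob(t,(138,185,160,198),W,.059); print("side",r[1],r[2],r[0][1])
r=blob(t,(172,212,192,228),((5,120,50),(20,255,235)),.093);print("handle",r[1])
E
```

```text
[-13.2   8.7   4.5  85.9   0.1  72.2] [ 567.4 -132.6  144.2] [-180.    -0.1   94.6] 23.0
b1 side [ 568.8 -190.7] 8.387292096861605 (31.137237548828125, 20.510406494140625)
laid [580.9 181.8] -88.35380907810061 (15.819422721862793, 28.410938262939453)
side [548.4 180.6] -88.9973486567257 (15.645593643188477, 28.689350128173828)
handle [466.9  73.2]
```

View pics/t6.png

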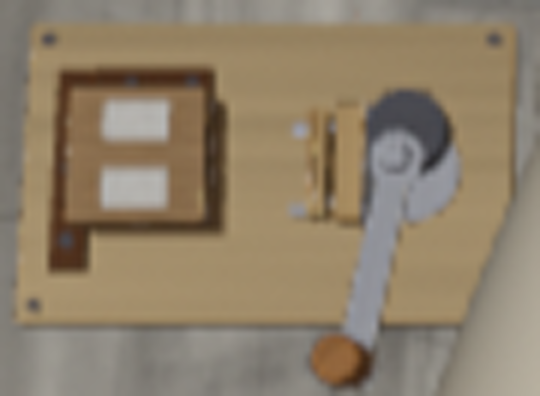

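Box_2 sits snug beside the laid box: labels at (135,118) and (133,188) in the crop, and the world spacing is 32.5 mm. Now box_1.

play_rows([
  [[-0.0192,-0.0012,0,0],[-0.0192,-0.0012,0,0],[-0.0187,-0.0012,0,0],[0,0,0,0],[0,0,0,0]],
])

```text
time: 23.52
ee_pos: [0.5687, -0.188, 0.1438]
tcp_rot: [-179.9, -0.1, 94.7]
wrist_force: [-0.2, 0.6, -0.0]
opening: 0.0855
grasp_force: 0.0
```

play_rows([
  [[0,0,0.02,0],[0,0,0.025,0],[0,0,0.025,0],[0,0,0.02,0],[0,0,0.01,0]],
])

```text
time: 23.93
ee_pos: [0.5674, -0.1864, 0.041]
tcp_rot: [-179.8, -0.2, 94.8]
wrist_force: [0.3, -0.1, 1.1]
opening: 0.0852
grasp_force: 0.0
```

```bash
python3 - <<'E'
from h import *
o=bot.get_obs(); print(o["ee_pos"]*1000,o["tcp_rot"],o["time"])
s=cam("side"); cv2.imwrite("pics/s7.png",cv2.resize(s["img"][170:250,220:320],None,fx=7,fy=7,interpolation=cv2.INTER_CUBIC))
E
```

```text
[ 567.41091818 -186.38083216   40.95623374] [-179.76524321   -0.18718176   94.81561054] 23.9333
```

View pics/s7.png

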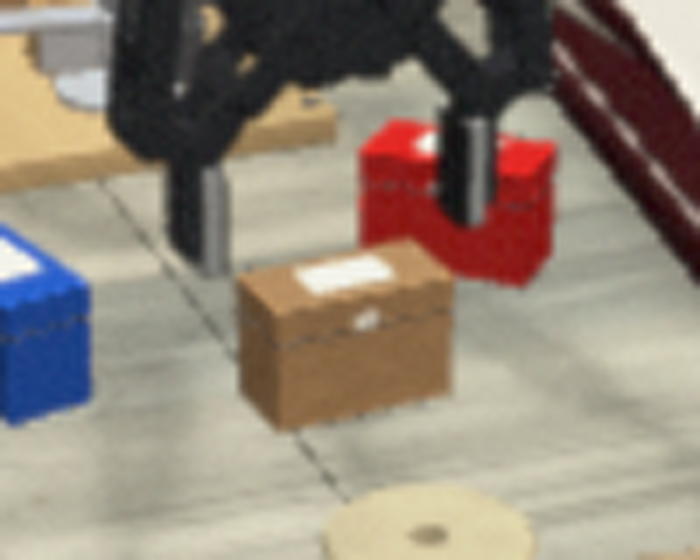

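Both fingertips straddle the end faces, at (215,275) and (470,225), centred on the lid at (345,275). I'll descend and grip.

play_rows([
  [[-0.001,0,0.01,0],[0,0,0.01,0],[0,0,0.01,0],[0,0,0.002,0],[0,0,0,0]],
])

```text
time: 24.4
ee_pos: [0.5682, -0.1892, 0.011]
tcp_rot: [-179.9, -0.1, 94.7]
wrist_force: [-0.4, -0.5, -0.0]
opening: 0.0855
grasp_force: 0.0
```

play_rows([
  [[0,0,0,0],[0,0,0,0],[0,0,0,0],[0,0,0,0],[0,0,0,0]],
], gripper=0.05)

```text
time: 24.82
ee_pos: [0.5691, -0.1896, 0.0125]
tcp_rot: [180.0, -0.1, 94.7]
wrist_force: [-0.3, -0.4, 5.5]
opening: 0.0633
grasp_force: 40.4
```

play_rows([
  [[0,0,0,0],[0,0,-0.02,0],[0,0,-0.03,0],[0,0,-0.03,0],[0,0,-0.03,0]],
])

```text
time: 25.23
ee_pos: [0.5681, -0.1893, 0.1223]
tcp_rot: [-179.9, -0.1, 94.7]
wrist_force: [0.3, -0.2, -1.2]
opening: 0.0633
grasp_force: 39.6
```

play_rows([
  [[0,0,-0.025,0.03],[0,0,0,0.031],[0,0,0,0],[0,0,0,0],[0,0,0,0]],
])

```text
time: 25.65
ee_pos: [0.5681, -0.1894, 0.1452]
tcp_rot: [-179.8, -0.1, 91.3]
wrist_force: [0.5, -0.7, -2.5]
opening: 0.0639
grasp_force: 39.8
```

play_rows([
  [[0.0265,0.0005,0,0],[0.0265,0.0005,0,0],[0.0265,0.0005,0,0],[0.0265,0.0005,0,0],[0.0265,0.0005,0,0]],
])

```text
time: 26.07
ee_pos: [0.5676, -0.0559, 0.1455]
tcp_rot: [-179.8, -0.1, 91.3]
wrist_force: [0.8, -0.3, -1.3]
opening: 0.0634
grasp_force: 39.7
```

play_rows([
  [[0.0265,0.0005,0,0],[0.0265,0.0005,0,0],[0.0265,0.0005,0,0],[0.0265,0.0005,0,0],[0.0265,0.0005,0,0]],
])

```text
time: 26.48
ee_pos: [0.5673, 0.0767, 0.1457]
tcp_rot: [-179.8, -0.1, 91.3]
wrist_force: [0.9, -0.3, -1.3]
opening: 0.0636
grasp_force: 39.7
```

play_rows([
  [[0.0265,0.0005,0,0],[0.0265,0.0005,0,0],[0,0,0,0],[0,0,0,0],[0,0,0,0]],
])

```text
time: 26.9
ee_pos: [0.5675, 0.1282, 0.1461]
tcp_rot: [-179.8, -0.1, 91.3]
wrist_force: [0.4, -0.1, -1.6]
opening: 0.0632
grasp_force: 39.7
```

```bash
python3 - <<'E'
from h import *
o=bot.get_obs(); print(o["ee_pos"]*1000,o["tcp_rot"],o["time"],o["q"])
E
```

```text
[567.46236268 128.21980858 146.13326462] [-1.79835363e+02 -5.72018704e-02  9.12690897e+01] 26.9 [1.26889067e+01 8.60244576e+00 4.62835548e+00 8.61759618e+01
 8.86667172e-02 1.01419619e+02]
```

play_rows([
  [[0,-0.001,0.01,0],[0,0,0.02,0],[0,0,0.02,0],[0,0,0.02,0],[0,0,0,0]],
])

```text
time: 27.32
ee_pos: [0.5645, 0.127, 0.0721]
tcp_rot: [-179.6, -0.0, 91.1]
wrist_force: [-0.6, -0.4, -1.3]
opening: 0.0636
grasp_force: 39.5
```

play_rows([
  [[0,0,0,0],[0,0,0,0],[0,0,0,0],[0,0,0,0],[0,0,0,0]],
])

```text
time: 27.73
ee_pos: [0.5673, 0.1286, 0.0781]
tcp_rot: [180.0, -0.1, 91.2]
wrist_force: [-0.7, 0.0, -1.3]
opening: 0.0634
grasp_force: 39.5
```

```bash
python3 - <<'E'
from h import *
np.set_printoptions(precision=1,suppress=True)
o=bot.get_obs(); p=o["ee_pos"]; print(p*1000,o["tcp_rot"])
s=cam("side"); z=p[2]-.0117+.044
c=proj(s,[p[0],p[1],z]); print("proj lid centre",c)
x0,y0=(c-[25,14]).astype(int); x1,y1=(c+[25,30]).astype(int)
hsv=cv2.cvtColor(s["img"][y0:y1,x0:x1],cv2.COLOR_BGR2HSV)
n,l,st,ce=cv2.connectedComponentsWithStats(cv2.inRange(hsv,*W))
for i in range(1,n):
    if st[i,4]>4: print("white",st[i,:5]+[x0,y0,0,0,0],ray(s,ce[i]+[x0,y0],z)*1000)
q=blob(s,(x0,y0,x1,y1),BR,z); 
n,l,st,ce=cv2.connectedComponentsWithStats(cv2.inRange(hsv,*BR))
for i in range(1,n):
    if st[i,4]>10: print("brown",st[i,:5]+[x0,y0,0,0,0])
# expected projected corners of held box
for X in (-32,32):
  for Y in (-16,16):
    for h in (0,44): print((X,Y,h),proj(s,p+np.array([X/1e3,Y/1e3,-.0117+h/1e3])))
E
```

```text
[567.3 128.6  78.1] [180.   -0.1  91.2]
proj lid centre [228.6 143.2]
white [203 137   9  15  75] [506.5 145.7 110.4]
white [224 143  10   3  21] [564.7 124.  110.4]
white [241 155  12   6  52] [576.5 -10.3 110.4]
white [204 160   7   4  19] [472.4  -4.3 110.4]
white [246 164   7   7  28] [562.7 -77.9 110.4]
white [235 168   3   2   5] [525.6 -83.9 110.4]
white [205 170  36   3  50] [493.8 -94.5 110.4]
brown [203 141  50  32 808]
(-32, -16, 0) [219.8 160.7]
(-32, -16, 44) [219.2 145.9]
(-32, 16, 0) [217.  157.4]
(-32, 16, 44) [216.3 142.8]
(32, -16, 0) [241.3 158.2]
(32, -16, 44) [240.9 143.5]
(32, 16, 0) [238.  154.9]
(32, 16, 44) [237.6 140.6]
```

play_rows([
  [[0,0.001,0.01,0],[0,0,0.015,0],[0,0,0.015,0],[0,0,0.007,0],[0,0,0,0]],
])

```text
time: 28.2
ee_pos: [0.5669, 0.1285, 0.0285]
tcp_rot: [-179.8, -0.1, 91.2]
wrist_force: [0.2, 0.3, -2.1]
opening: 0.0632
grasp_force: 40.0
```

play_rows([
  [[0,0,0.001,0],[0,0,0.001,0],[0,0,0,0],[0,0,0,0],[0,0,0,0]],
])

```text
time: 28.62
ee_pos: [0.5679, 0.1287, 0.0284]
tcp_rot: [-180.0, -0.1, 91.2]
wrist_force: [-0.5, 1.0, -0.7]
opening: 0.0634
grasp_force: 40.0
```

play_rows([
  [[0,0,0.001,0],[0,0,0.0007,0],[0,0,0,0],[0,0,0,0],[0,0,0,0]],
])

```text
time: 29.03
ee_pos: [0.568, 0.1287, 0.0275]
tcp_rot: [-180.0, -0.1, 91.2]
wrist_force: [-1.7, -1.1, 6.5]
opening: 0.0634
grasp_force: 40.8
```

play_rows([
  [[0.0007,0,0,0],[0.0007,0,0,0],[0,0,0,0],[0,0,0,0],[0,0,0,0]],
])

```text
time: 29.45
ee_pos: [0.5682, 0.1296, 0.0275]
tcp_rot: [180.0, -0.0, 91.2]
wrist_force: [-2.3, -3.8, 5.8]
opening: 0.0632
grasp_force: 40.9
```

play_rows([
  [[0.0007,0,0,0],[0.0007,0,0,0],[0.0007,0,0,0],[0,0,0,0],[0,0,0,0]],
])

```text
time: 29.87
ee_pos: [0.5683, 0.1317, 0.0275]
tcp_rot: [180.0, -0.0, 91.2]
wrist_force: [-0.3, -3.0, 4.4]
opening: 0.0634
grasp_force: 40.9
```

play_rows([
  [[0.0007,0,0,0],[0.0007,0,0,0],[0,0,0,0],[0,0,0,0],[0,0,0,0]],
])

```text
time: 30.28
ee_pos: [0.5684, 0.133, 0.0275]
tcp_rot: [180.0, -0.0, 91.2]
wrist_force: [0.5, -3.9, 5.0]
opening: 0.0632
grasp_force: 40.8
```

play_rows([
  [[0.0007,0,0,0],[0,0,0,0],[0,0,0,0],[0,0,0,0],[0,0,0,0]],
])

```text
time: 30.7
ee_pos: [0.5683, 0.1336, 0.0275]
tcp_rot: [180.0, -0.0, 91.2]
wrist_force: [1.0, -4.4, 4.9]
opening: 0.0634
grasp_force: 40.8
```

play_rows([
  [[0.0007,0,0,0],[0.0007,0,0,0],[0,0,0,0],[0,0,0,0],[0,0,0,0]],
])

```text
time: 31.12
ee_pos: [0.5683, 0.1337, 0.0275]
tcp_rot: [180.0, 0.1, 91.1]
wrist_force: [-0.3, -11.5, 6.9]
opening: 0.0634
grasp_force: 40.9
```

play_rows([
  [[0.0007,0,0,0],[0,0,0,0],[0,0,0,0],[0,0,0,0],[0,0,0,0]],
])

```text
time: 31.53
ee_pos: [0.5683, 0.1337, 0.0275]
tcp_rot: [180.0, 0.2, 91.1]
wrist_force: [-0.1, -16.5, 8.0]
opening: 0.0631
grasp_force: 41.0
```

The cross box meets the others at y = 0.1337. I'll back off, release, rise and move aside so the numbers can be checked from the top camera.

play_rows([
  [[-0.0018,0,0,0],[0,0,0,0],[0,0,0,0],[0,0,0,0],[0,0,0,0]],
])

```text
time: 31.95
ee_pos: [0.5683, 0.1337, 0.0275]
tcp_rot: [180.0, 0.0, 91.2]
wrist_force: [0.3, -6.8, 6.5]
opening: 0.0637
grasp_force: 41.0
```

play_rows([
  [[0,0,0,0],[0,0,0,0],[0,0,0,0],[0,0,0,0],[0,0,0,0]],
], gripper=0.0854)

```text
time: 32.37
ee_pos: [0.5676, 0.1347, 0.0263]
tcp_rot: [-179.9, -0.1, 91.2]
wrist_force: [-0.5, -0.2, 0.1]
opening: 0.0854
grasp_force: 0.0
```

play_rows([
  [[0,0,-0.01,0],[0,0,-0.02,0],[0,0,-0.03,0],[0,0,-0.03,0],[0,0,-0.03,0]],
])

```text
time: 32.78
ee_pos: [0.5675, 0.1344, 0.1485]
tcp_rot: [-179.9, -0.1, 91.2]
wrist_force: [0.5, -0.1, -0.0]
opening: 0.0856
grasp_force: 0.0
```

play_rows([
  [[-0.0232,-0.0092,0,0],[-0.0232,-0.0092,0,0],[-0.0232,-0.0092,0,0],[-0.0232,-0.0092,0,0],[-0.0232,-0.0092,0,0]],
])

```text
time: 33.2
ee_pos: [0.5238, 0.0166, 0.1472]
tcp_rot: [-180.0, -0.1, 91.2]
wrist_force: [1.0, -0.6, -0.0]
opening: 0.0856
grasp_force: 0.0
```

play_rows([
  [[-0.0232,-0.0092,0,0],[-0.0232,-0.0092,0,0],[-0.0232,-0.0092,0,0],[-0.0232,-0.0092,0,0],[-0.0232,-0.0092,0,0]],
])

```text
time: 33.62
ee_pos: [0.4802, -0.1005, 0.1471]
tcp_rot: [-180.0, -0.1, 91.2]
wrist_force: [0.8, -0.5, 0.1]
opening: 0.0851
grasp_force: 0.0
```

```bash
cat > m.py <<'E'
from h import *
np.set_printoptions(precision=1,suppress=True)
o=bot.get_obs(); print(o["ee_pos"]*1000,o["tcp_rot"],o["time"],o["wrist_force"])
t=cam("top")
bo=np.array([564.9,165.3]); a=np.radians(1.1); Rb=np.array([[np.cos(a),np.sin(a)],[-np.sin(a),np.cos(a)]])
x0,y0,x1,y1=136,170,186,205; k=4
im=cv2.resize(t["img"][y0:y1,x0:x1],None,fx=k,fy=k,interpolation=cv2.INTER_CUBIC)
m=cv2.inRange(cv2.cvtColor(im,cv2.COLOR_BGR2HSV),*W)
for q in cv2.findContours(m,cv2.RETR_EXTERNAL,cv2.CHAIN_APPROX_NONE)[0]:
    if cv2.contourArea(q)<60*k: continue
    P=np.array([ray(t,(p+.5)/k-.5+[x0,y0],.059)[:2]*1000 for p in q[:,0]])
    r=cv2.minAreaRect(((P-bo)@Rb.T).astype(np.float32)); print("label (board mm)",[np.round(v,1) for v in r])
r=blob(t,(172,212,192,228),((5,120,50),(20,255,235)),.093);print("handle",r[1],"board",Rb@(r[1]-bo), "x,y range",r[3].min(0),r[3].max(0))
E
python3 m.py
```

```text
[ 480.2 -100.5  147.1] [-180.    -0.1   91.2] 33.6167 [ 0.8 -0.5  0.1]
label (board mm) [array([-16.2,  16.3]), array([15.6, 28.3]), np.float64(0.1)]
label (board mm) [array([  0.7, -31.7]), array([27.9, 16.7]), np.float64(0.1)]
label (board mm) [array([16. , 16.6]), array([15.8, 28.9]), np.float64(0.1)]
handle [467.   73.3] board [-99.7 -90.1] x,y range [456.6  60.3] [477.5  85.3]
```

The layer is right: the labels are at board (−16.2, 16.3), (16.0, 16.6) and (0.7, −31.7), all square. Now the handle, at about (0.470, 0.073) in robot coordinates.

play_rows([
  [[0.0248,-0.001,0,0],[0.0248,-0.001,0,0],[0.0248,-0.001,0,0],[0.0248,-0.001,0,0],[0.0248,-0.001,0,0]],
], gripper=0.065, squeeze=30)

```text
time: 34.08
ee_pos: [0.4729, 0.0254, 0.1473]
tcp_rot: [-180.0, -0.1, 91.2]
wrist_force: [1.3, 1.1, 0.7]
opening: 0.0648
grasp_force: 0.0
```

play_rows([
  [[0.0248,-0.001,0,0],[0.0248,-0.001,0,0],[0,0,0,0],[0,0,0,0],[0,0,0,0]],
])

```text
time: 34.5
ee_pos: [0.4701, 0.0737, 0.1469]
tcp_rot: [-180.0, -0.1, 91.3]
wrist_force: [-0.3, 0.1, -0.5]
opening: 0.0645
grasp_force: 0.0
```

```bash
python3 - <<'E'
from h import *
np.set_printoptions(precision=1,suppress=True)
o=bot.get_obs(); print(o["ee_pos"]*1000,o["tcp_rot"],o["q"])
s=cam("side")
r=blob(s,(188,150,212,176),((4,120,50),(20,255,235)),.0725); print("handle side mid-height",r[1],r[3].min(0),r[3].max(0))
E
```

```text
[470.1  73.7 146.9] [-180.    -0.1   91.3] [  8.9  -6.  -10.2  85.9   0.1  97.6]
handle side mid-height [473.3  79.3] [450.3  15.4] [502.3 150. ]
```

play_rows([
  [[0,0,0.015,0],[0,0,0.025,0],[0,0,0.025,0],[0,0,0.015,0],[0,0,0.006,0]],
])

```text
time: 34.97
ee_pos: [0.4688, 0.0728, 0.0581]
tcp_rot: [-179.7, -0.1, 91.1]
wrist_force: [0.1, -0.6, 0.0]
opening: 0.0651
grasp_force: 0.0
```

play_rows([
  [[0,0,0,0],[0,0,0,0],[0,0,0,0],[0,0,0,0],[0,0,0,0]],
], gripper=0.015)

```text
time: 35.38
ee_pos: [0.4703, 0.0741, 0.062]
tcp_rot: [180.0, -0.1, 91.2]
wrist_force: [-4.1, -0.6, 5.3]
opening: 0.0233
grasp_force: 29.2
```

play_rows([
  [[0,0,0,0],[0,0,0,0],[0,0,0,0],[0,0,0,0],[0,0,0,0]],
])

```text
time: 35.8
ee_pos: [0.4703, 0.0742, 0.062]
tcp_rot: [180.0, -0.1, 91.2]
wrist_force: [-4.4, 0.5, 7.4]
opening: 0.0231
grasp_force: 29.2
```

The handle is gripped, opening 23 mm. Next I'll work out the arc in tool axes.

```bash
python3 - <<'E'
import numpy as np
a=np.linspace(-0.154,1.4,21); b=np.radians(1.1)
P=np.c_[-np.cos(a+b),-np.sin(a+b)]*.1
y=np.radians(91.2); d=np.diff(P,axis=0)
r=np.c_[d@[np.cos(y),np.sin(y)],d@[np.sin(y),-np.cos(y)]]
print(np.round(r,4).tolist())
E
```

```text
[[-0.0077, -0.0009], [-0.0078, -0.0003], [-0.0078, 0.0003], [-0.0077, 0.0009], [-0.0076, 0.0015], [-0.0075, 0.0021], [-0.0073, 0.0027], [-0.0071, 0.0032], [-0.0068, 0.0038], [-0.0065, 0.0043], [-0.0061, 0.0048], [-0.0057, 0.0052], [-0.0053, 0.0057], [-0.0049, 0.0061], [-0.0044, 0.0064], [-0.0039, 0.0067], [-0.0033, 0.007], [-0.0028, 0.0073], [-0.0022, 0.0074], [-0.0016, 0.0076]]
```

play_rows([
  [[-0.0077,-0.0009,0,0],[-0.0078,-0.0003,0,0],[-0.0078,0.0003,0,0],[-0.0077,0.0009,0,0],[-0.0076,0.0015,0,0]],
])

```text
time: 36.22
ee_pos: [0.4717, 0.0351, 0.0619]
tcp_rot: [-179.9, -0.1, 91.2]
wrist_force: [-8.7, -1.2, 10.4]
opening: 0.0229
grasp_force: 29.8
```

play_rows([
  [[-0.0075,0.0021,0,0],[-0.0073,0.0027,0,0],[-0.0071,0.0032,0,0],[-0.0068,0.0038,0,0],[-0.0065,0.0043,0,0]],
])

```text
time: 36.63
ee_pos: [0.4881, -0.0007, 0.0619]
tcp_rot: [-179.8, 0.0, 91.2]
wrist_force: [-11.9, -6.6, 12.7]
opening: 0.0236
grasp_force: 30.1
```

play_rows([
  [[-0.0067,0.004,-0.0007,0],[-0.0057,0.0052,0,0],[-0.0053,0.0057,0,0],[-0.0049,0.0061,0,0],[-0.0044,0.0064,0,0]],
])

```text
time: 37.05
ee_pos: [0.5167, -0.0273, 0.062]
tcp_rot: [-179.9, 0.1, 91.2]
wrist_force: [-7.5, -5.9, 5.7]
opening: 0.0229
grasp_force: 30.1
```

play_rows([
  [[-0.0039,0.0067,0,0],[-0.0033,0.007,0,0],[-0.0028,0.0073,0,0],[-0.0022,0.0074,0,0],[0,0,0,0]],
])

```text
time: 37.47
ee_pos: [0.5468, -0.0396, 0.0621]
tcp_rot: [-180.0, 0.1, 91.1]
wrist_force: [-3.5, -10.2, 4.3]
opening: 0.0231
grasp_force: 30.0
```

```bash
sed -i 's/^r=blob.*//' m.py; python3 m.py; python3 - <<'E'
from h import *
c=cam("top"); np.save("t.npy",c["img"]); o=bot.get_obs(); print(np.round(o["q"],1),o["wrist_force"])
# handle seen by side camera
s=cam("side"); p=o["ee_pos"]; u=proj(s,[p[0],p[1],.06]); print(u)
E
```

```text
[546.8 -39.6  62.1] [-180.     0.1   91.1] 37.4667 [ -3.5 -10.2   4.3]
label (board mm) [array([-16.2,  16.4]), array([15.6, 28.2]), np.float64(0.1)]
label (board mm) [array([16.3, 16.6]), array([16.5, 28.9]), np.float64(0.1)]
label (board mm) [array([ -4.7, -57.6]), array([101.2,  68.9]), np.float64(1.9)]
[-4.1  4.8 -8.9 76.4 -0.1 84.8] [ -3.45297749 -10.32401277   4.38252195]
[239.36461555 180.62749996]
```

```bash
python3 - <<'E'
import numpy as np
from scipy.optimize import least_squares as L
P=np.array([(470.3,74.2),(471.7,35.1),(488.1,-.7),(516.7,-27.3),(546.8,-39.6)])
for free in (0,1):
    s=L(lambda v:np.hypot(*(P-v[:2]).T)-(v[2] if free else 100),[569,60,100]); print(s.x,s.fun)
    c=s.x[:2]; print(np.arctan2(-(P-c)[:,1],-(P-c)[:,0])-np.radians(1.1))
E
```

```text
[569.02905789  57.93655563 100.        ] [ 0.05961471 -0.02773493 -0.06122841  0.01800195  0.03754644]
[-0.18246048  0.211265    0.60780974  1.00100035  1.32752007]
[569.32988876  58.13965047 100.3176419 ] [ 0.00610253 -0.00602405 -0.01610005  0.03094585 -0.01492428]
[-0.17997562  0.21255106  0.60768969  0.99950443  1.32504575]
```

play_rows([
  [[-0.0016,0.0079,0,0],[-0.001,0.0079,0,0],[-0.0002,0.004,0,0],[0,0.002,0,0],[0,0,0,0]],
])

```text
time: 38.03
ee_pos: [0.5685, -0.042, 0.0621]
tcp_rot: [180.0, 0.2, 91.1]
wrist_force: [-1.5, -11.5, 2.5]
opening: 0.0232
grasp_force: 30.0
```

play_rows([
  [[0,0,0,0],[0,0,0,0],[0,0,0,0],[0,0,0,0],[0,0,0,0]],
])

```text
time: 38.45
ee_pos: [0.5682, -0.042, 0.0622]
tcp_rot: [180.0, 0.2, 91.1]
wrist_force: [-0.6, -12.1, 1.7]
opening: 0.0231
grasp_force: 29.9
```

play_rows([
  [[0,0.0014,0,0],[0,0.001,0,0],[0,0,0,0],[0,0,0,0],[0,0,0,0]],
])

```text
time: 38.87
ee_pos: [0.5706, -0.042, 0.0621]
tcp_rot: [180.0, 0.2, 91.1]
wrist_force: [-1.3, -12.6, 2.5]
opening: 0.023
grasp_force: 29.9
```

play_rows([
  [[0,0,0,0],[0,0,0,0],[0,0,0,0],[0,0,0,0],[0,0,0,0]],
])

```text
time: 39.28
ee_pos: [0.5706, -0.042, 0.0622]
tcp_rot: [180.0, 0.2, 91.1]
wrist_force: [-1.4, -12.5, 1.9]
opening: 0.0232
grasp_force: 29.9
```

```bash
python3 - <<'E'
from h import *
np.set_printoptions(precision=1,suppress=True)
o=bot.get_obs(); p=o["ee_pos"]; print(p*1000,o["wrist_force"],o["grasp_force"],o["q"])
c=np.array([569.03,57.94]); v=p[:2]*1000-c; print("angle",np.arctan2(-v[1],-v[0])-np.radians(1.1),np.hypot(*v))
s=cam("side"); hsv=cv2.cvtColor(s["img"],cv2.COLOR_BGR2HSV)
# visible orange handle pixels in the side view near the TCP
u=proj(s,[p[0],p[1],.06]); x0,y0=(u-[14,14]).astype(int)
m=cv2.inRange(hsv[y0:y0+28,x0:x0+28],(4,140,60),(16,255,235)); ys,xs=np.where(m>0); print("handle px",len(xs),xs.mean()+x0 if len(xs) else None, "tcp px",u, "proj at", [proj(s,[p[0]-.002,p[1],z]) for z in(.052,.093)])
for b in [(200,140,232,172)]:
    n,l,st,ce=cv2.connectedComponentsWithStats(cv2.inRange(hsv[b[1]:b[3],b[0]:b[2]+30],*W))
    for i in range(1,n):
        if st[i,4]>6: print("white",st[i],ray(s,ce[i]+b[:2],.059)*1000)
E
```

```text
[570.6 -42.   62.2] [ -1.4 -12.5   1.9] 29.902369379997253 [-4.1  8.  -5.3 76.6 -0.2 84.8]
angle 1.5673279510254803 99.9304301696513
handle px 105 249.0857142857143 tcp px [248.8 179.7] proj at [array([248.1, 182.7]), array([247.8, 167.7])]
white [ 0  0 13 11 83] [541.7 310.7  59. ]
white [15 15  8  3 19] [548.7 178.3  59. ]
white [47 15  4  5 20] [629.2 136.5  59. ]
white [24 19  5  3 13] [559.4 131.9  59. ]
white [ 0 20 11  5 40] [496.9 140.9  59. ]
white [46 23  5  4 13] [607.6  71.2  59. ]
white [59 25  3  7 15] [628.   29.5  59. ]
```

The lever stands at 1.567 rad with the handle held, and the boxes have not moved. I'm handing in now.

```bash
python3 -c "
from workcell import bot
print(bot.job_done())"
```

```text
the job is handed in; nothing more can be done
None
```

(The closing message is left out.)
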